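# Lock the rotor nut of a tube spinner

### The job

The rotor is back on the bench-top tube spinner after cleaning and its slotted castle nut is only finger-tight. Tighten the nut (clockwise from above, never backing it off) just to the next slot that lines up with the cross hole through the spindle, then gently push the locking pin through slots and hole until its head is fully home against the nut, and leave it there. Do not force the pin, and leave the other things on the bench alone.

Things in the scene. Friction and masses are not known exactly. Their poses are not given: they have to be found in the camera images.
- spinner: Bench-top tube spinner (small centrifuge), fixed, white and grey, 240 x 206 mm. Origin on the bench under the vertical spindle axis, z up, control panel at -x. Deck 60 mm high, chamber rim 164 mm across and 71 mm high. The open lid leans back from 105 mm (deck height) to 230 mm (205 mm high) behind the axis. The spindle is locked.
- nut_centre (a point): Steel castle nut, the point on the spindle axis half-way up its hexagon, 103 mm above the bench; axes as the spinner's, not turning with the nut. The hexagon is 46 mm across flats, 53 over corners, from 96.5 to 109.5 mm high. It stands on a washer 57 mm across (top 96.5 mm) on a cone rotor, 94 mm high in the middle, falling to 78 mm at 65 mm from the axis.
- cross_hole (a point): Centre of the cross hole through the steel spindle (23 mm thick, top at 128.5 mm), on its axis, 114 mm above the bench. The hole, 9 mm wide and high, runs straight and level along this x axis (the spinner's x), open at both ends. Round it the nut's crown, 45 mm across, 109.5 to 120 mm high, has six slots 9 mm wide, cut down to 109.5 mm, one through the middle of each flat.
- castle_nut (a joint): How far the nut has been tightened (rad), 0 at the start, growing clockwise seen from above. Its angle at the start is NOT given: 9 to 51 degrees short of the next slot in line with the cross hole; it must be seen or felt (jaws on it read 46 mm when flush on two flats, more when askew). It turns stiffly at 0.35 N m, slightly more as it tightens, and stays where it is left.
- pin_head (a point): Centre of the steel locking pin's head: a hexagonal bar 15 mm across flats, 30 mm long, lying on a flat, so that this point is 7.5 mm above the bench and the pin is level. x points along the pin to its tip. The head's front face, 15 mm ahead of this point, stops against a flat of the nut (23 mm from the spindle axis) when home. About 60 g.
- pin_tip (a point): Tip of the locking pin, 70 mm ahead of the head's centre along x. The round shaft is 7.5 mm thick and 55 mm long from head to tip; its blunt end has a 1 mm chamfer.
- tube_rack: Bystander: orange rack of small capped tubes, 62 x 160 x 46 mm, loose; origin under its centre.
- glass_beaker: Bystander: small clear beaker, 46 mm across, 59 mm high, loose; origin under its centre.
- flask: Bystander: culture flask lying flat, 150 x 84 x 33 mm, loose; origin under its centre.

How it is judged:
On the way:
1. the nut is turned on from finger-tight (value of joint castle_nut above 0.08 rad), for 0.2 s.
At the end, for the whole second after the job is handed in: The locking pin runs through both slots and the cross hole, level within 9 degrees, its head within 3 mm of home against the nut, at rest and released, with the nut tightened to the first slot that lines up (distance between pin_head and cross_hole below 0.041 m and distance between pin_tip and cross_hole below 0.0355 m and angle between the x axis of pin_head and the x axis of cross_hole, either way round below 0.16 rad and linear speed of lock_pin below 0.01 m/s and value of joint castle_nut between 0.08 and 1 rad); the robot touches nothing.
It fails at once if the nut is backed off (more than 4.5 degrees looser than it was) (value of joint castle_nut below -0.08 rad).
It fails at once if the nut is turned past the next slot (value of joint castle_nut above 1 rad).
It fails at once if the pin is forced against nut or spindle (over 20 N) (contact force between lock_pin and spinner above 20 N).
It fails at once if a bystander is shifted (distance of any of tube_rack, glass_beaker, flask from where it was at the start of the episode above 0.03 m).
It also fails if it takes over 61 s, if anything falls off the work surface, if the arm or the gripper's body presses on something with over 40 N, if the wrist force passes 120 N, or if a joint passes its speed limit or range.

### The arm

A 7-joint arm with a two-finger parallel gripper is mounted at the origin on a cart in front of the work surface, level with it; the furniture and walls round the work are solid. World frame = base frame: x ahead of the robot, y to its left, z up, the work surface at z = 0. Lengths are in m, angles in rad, forces in N, time in s.
With the tool pointing down it reaches from about 0.35 to 0.9 m from the base axis. Payload 8.1 kg.
Tool frame: the origin (TCP) lies at the centre of the arm's flange, where the gripper is bolted on; the fingertips stand 178 mm ahead of it and the grasp point (between the pads) lies 159 mm ahead of it; z points along the fingers, y is the line along which they close (so a half turn about z gives the same grasp; the last joint's range is limited). The gripper opens to 92 mm and grips with 3 to 60 N. Pads are 19 mm wide; open, the fingers measure 130 mm over their backs; the gripper's body (75 mm by 190 mm) begins 47 mm behind the grasp point.
Start: joints at [1.049, 0.434, 0.025, 1.573, -0.012, 1.134, -0.075], TCP at [0.254, -0.571, 0.405] pointing down, gripper open.
Joint ranges: [-2.62, 2.62], [-0.44, 2.09], [-1.27, 1.32], [0.08, 2.57], [-1.32, 4.46], [0.12, 2], [-2.74, 2.74]. Speed limits (rad/s): [2.22, 2.22, 3.01, 3.01, 3.14, 3.14, 3.14].

### API

Orientations are given as a rotation vector (axis times angle).
In Python, from cell import arm gives the robot as it stands. The module is installed in compiled form; this text tells all that it offers.
- The arm moves only by the shell command python3 -m inch 'ROWS' [FORCE]. ROWS is text: rows parted by semicolons, each of 5 numbers parted by spaces: the shift along the tool's x, y, z in m, then the turn about the tool's z in rad, then the finger opening in m, from 0 to 0.0918. In form: x y z roll fingers; .... A call has 1 to 5 rows; each row is the pose to reach, as a shift and turn from the pose commanded when the call began, along the tool's axes at that moment; what a row does not reach only later rows make up. A row lasts 1/10 s, in which the tool goes at most 50 mm and 8.59 degrees, less where a joint would pass 70% of its speed; a pose out of reach is approached as far as the arm can. A call with a gripper value outside its range is refused whole. The fingers move at their own pace and stop on an object; FORCE is the grip in N (left out, the last holds). Time passes only in rows, so rows that repeat a pose let the fingers close. It gives the time, the measured TCP pose, the force, the opening and the grip force at its end, in the units of the state.
- arm.observe(): the state, without advancing time (a new reading comes with each control period).
- arm.get_image(name): name is "scene" or "top" or "wrist"; returns the picture (384x512x3 uint8, red, green, blue); there is no depth.
- arm.get_calibration(name): a dict with "intrinsics" (3x3 intrinsics, pixels), "pose" (4x4, takes a point from camera to world coordinates). Camera axes: x right, y up, looking along -z (the intrinsics and any distortion apply to the point x, -y, -z); pixel columns grow to the right and rows downward; lengths in m; the calibration is good to about 2 mm. A picture is of the moment at which its call begins: read the wrist's pose just before it. get_calibration takes no time and is no camera call; for the wrist camera it gives the pose at the moment of the call.
- arm.sign_off(): hands the job in; it is judged then, once.
Trained networks look in the newest picture that a camera, given by its name, has taken for a name from the list of things; names that differ only in an ending like _2 or _b are one class to them, and where a whole thing is asked for, a point or a joint stands for the part that bears it (a point fixed in the world has none). Each returns a list of dicts, best first, with "conf" (0 to 1); they miss things now and then, are a little off and sometimes report something else, mostly with a low value. They report only what shows in the picture. A call takes as long as a camera call.
- arm.look_for(camera, query): "point" ([row, column] in pixels, amid what is visible of it).
- arm.silhouettes(camera, query): "region" (384x512 bool, what is visible of it) and "point" ([row, column] in pixels, amid what is visible of it).
- arm.place_of(camera, query): "point" ([row, column] in pixels: a listed point, or the origin of a listed thing).
The state is a dict: "clock": time; "joints": joint angles; "dq": joint speeds; "joint_efforts": joint torques, N m; "position": TCP position; "ee_rot": TCP orientation; "force": force on the tool from outside, world axes, zero at the start; "ft_torque": the same for the moment, N m; "width": opening from 0.0 (shut) to 1.0 (fully open); "gripper_force": force on a finger pad.
Only numpy, scipy, OpenCV 4.12 (cv2) and the standard library are available. Lean on these libraries where they do the work, as an engineer would, in place of code of your own. Each camera call takes 0.05 s, during which the arm holds its last target. There are 200 camera calls.

## Working session

There is one attempt and no reset: what is moved stays moved. The work goes in short steps, Python scripts to look and compute and a shell command to move; the robot and the scene stay as the last step left them, time stands still between calls to the robot, and variables do not carry over. Pictures are saved under pics/ and viewed, at most 10 in all, crops included, and the job is handed in when it is done.

```bash
mkdir -p pics
cat > h.py <<'E'
import numpy as np, cv2
from cell import arm
from scipy.spatial.transform import Rotation as R
def ray(cal,p):
    K=np.array(cal["intrinsics"]);T=np.array(cal["pose"])
    d=np.linalg.inv(K)@[p[1],p[0],1]; d=T[:3,:3]@(d*[1,-1,-1])
    return T[:3,3],d/np.linalg.norm(d)
def atz(cal,p,z):
    o,d=ray(cal,p); return o+d*(z-o[2])/d[2]
def proj(cal,X):
    K=np.array(cal["intrinsics"]);T=np.array(cal["pose"])
    c=T[:3,:3].T@(np.asarray(X)-T[:3,3]); u=K@(c*[1,-1,-1]); return u[:2]/u[2]
def tri(rs):
    A=0;b=0
    for o,d in rs:
        M=np.eye(3)-np.outer(d,d);A=A+M;b=b+M@o
    return np.linalg.solve(A,b)
def save(n,im): cv2.imwrite(f"pics/{n}.png",im[:,:,::-1])
E
python3 - <<'E'
from h import *
np.set_printoptions(precision=4,suppress=True)
s=arm.observe();print(s)
ims=[]
cs={}
for c in ["scene","top","wrist"]:
    ims.append(arm.get_image(c));cs[c]=arm.get_calibration(c);print(c,cs[c]["pose"],cs[c]["intrinsics"])
for q in ["spinner","nut_centre","cross_hole","pin_head","pin_tip","tube_rack","glass_beaker","flask"]:
    rs=[]
    for c in ["scene","top","wrist"]:
        r=arm.place_of(c,q)
        if r:
            print(q,c,[(np.round(x["point"]),round(x["conf"],2)) for x in r[:2]])
            if r[0]["conf"]>.4: rs.append(ray(cs[c],r[0]["point"]))
    if len(rs)>1: print("   ",tri(rs))
save("all",np.vstack([np.hstack(ims[:2])])[:, :])
im=cv2.resize(np.hstack(ims[:2]),(800,300));save("two",im);save("top",ims[1]);save("scene",ims[0])
E
```

```text
{'clock': 0.0, 'joints': array([ 1.0493,  0.4352,  0.025 ,  1.5741, -0.0116,  1.134 , -0.0751]), 'dq': array([ 0.0011, -0.001 ,  0.0013, -0.0006, -0.0013,  0.0003,  0.0006]), 'joint_efforts': array([  0.0002, -66.7862,   0.9849, -31.4469,  -0.0606,   0.0431,
         0.0002]), 'position': array([ 0.2541, -0.5708,  0.404 ]), 'ee_rot': array([-3.0715, -0.6527,  0.0008]), 'force': array([-0.4844,  0.6679,  0.4159]), 'ft_torque': array([0.0464, 0.0098, 0.061 ]), 'gripper_force': 0.0, 'width': 1.0030073864522822}
scene [[-0.4938  0.3952 -0.7746 -0.4636]
 [-0.8695 -0.217   0.4436  0.4557]
 [ 0.0072  0.8926  0.4508  0.6855]
 [ 0.      0.      0.      1.    ]] [[451.9618   0.     253.9501]
 [  0.     451.9618 190.2249]
 [  0.       0.       1.    ]]
top [[-0.0279  0.9977 -0.0624  0.4789]
 [-0.9994 -0.0265  0.0234 -0.1262]
 [ 0.0217  0.063   0.9978  1.0422]
 [ 0.      0.      0.      1.    ]] [[373.7653   0.     250.5348]
 [  0.     373.7653 189.8543]
 [  0.       0.       1.    ]]
wrist [[ 0.4064  0.8683  0.2845  0.3316]
 [-0.9137  0.3866  0.1254 -0.5355]
 [-0.0011 -0.3109  0.9504  0.3839]
 
[... 321 characters left out ...]
hole scene [(array([207., 158.]), 0.9)]
cross_hole top [(array([188., 126.]), 0.71)]
    [0.5501 0.1605 0.1159]
pin_head scene [(array([217., 296.]), 0.63)]
pin_head top [(array([208., 284.]), 0.5)]
    [ 0.4919 -0.241   0.0038]
pin_tip scene [(array([206., 287.]), 0.54)]
pin_tip top [(array([182., 283.]), 0.66)]
    [ 0.5597 -0.2444  0.0056]
tube_rack scene [(array([199., 254.]), 0.6)]
tube_rack top [(array([151., 259.]), 0.8)]
    [ 0.6514 -0.1804  0.0042]
glass_beaker scene [(array([192., 330.]), 0.63)]
glass_beaker top [(array([234., 353.]), 0.82)]
    [ 0.442  -0.3685  0.0899]
flask scene [(array([190., 331.]), 0.72)]
flask top [(array([167., 359.]), 0.69)]
    [ 0.603  -0.4593 -0.0063]
```

View pics/two.png

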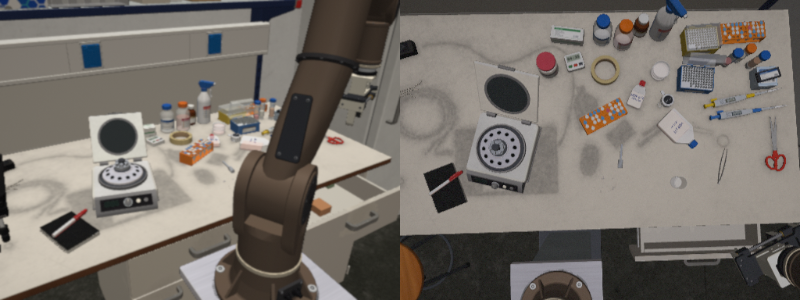

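The spinner is at about (0.55, 0.16), with its panel toward the robot and a yaw of about -8°. The pin lies near (0.49, -0.24) with its tip toward +x. I'll move above the nut.

```bash
for i in 1 2 3; do python3 -m inch '0.036 -0.035 0 0 0.0918; 0.072 -0.07 0 0 0.0918; 0.108 -0.105 0 0 0.0918; 0.142 -0.137 0 0 0.0918; 0.178 -0.172 0 0 0.0918'; done; python3 -m inch '0.036 -0.034 0 0 0.0918; 0.036 -0.034 0 0 0.0918; 0.036 -0.034 0 0 0.0918'
cat >> h.py <<'E'
def look(n,qs=("nut_centre","cross_hole","spinner","castle_nut"),cam="wrist"):
    np.set_printoptions(precision=4,suppress=True)
    im=arm.get_image(cam);c=arm.get_calibration(cam);s=arm.observe();save(n,im)
    print(s["clock"],s["position"],s["ee_rot"],s["force"],s["width"]*91.5)
    m=R.from_rotvec(s["ee_rot"]).as_matrix();print("toolx yaw deg",np.degrees(np.arctan2(m[1,0],m[0,0])))
    H={"nut_centre":.103,"cross_hole":.114,"spinner":0,"pin_head":.0075,"pin_tip":.0075,"castle_nut":.11}
    for q in qs:
        for x in arm.place_of(cam,q)[:1]: print(q,np.round(x["point"],1),round(x["conf"],2),atz(c,x["point"],H[q]))
    return im,c,s
E
python3 - <<'E'
from h import *
im,c,s=look("w1")
print(c["pose"])
save("w1b",cv2.resize(im,(800,600),interpolation=cv2.INTER_CUBIC))
E
```

```text
clock: 1.85
position: [0.3471, -0.34, 0.405]
ee_rot: [3.072, 0.652, 0.001]
force: [1.3, -0.3, 0.3]
width: 0.999
gripper_force: 0.0
clock: 2.35
position: [0.4397, -0.1107, 0.4051]
ee_rot: [3.072, 0.652, 0.001]
force: [1.5, 0.0, 0.7]
width: 0.999
gripper_force: 0.0
clock: 2.85
position: [0.5325, 0.1185, 0.4049]
ee_rot: [3.073, 0.652, 0.001]
force: [0.9, -0.7, 0.8]
width: 0.997
gripper_force: 0.0
clock: 3.15
position: [0.5511, 0.164, 0.4043]
ee_rot: [-3.072, -0.657, 0.001]
force: [0.2, -1.5, 0.3]
width: 0.998
gripper_force: 0.0
3.2 [0.551  0.1624 0.4044] [ 3.0723  0.6532 -0.0012] [ 0.045  -1.3835 -0.1556] 91.81716103164695
toolx yaw deg 24.00498925486474
nut_centre [182.8 252.5] 0.57 [0.5485 0.1681 0.103 ]
cross_hole [184.8 251.4] 0.8 [0.5495 0.1694 0.114 ]
spinner [159.  252.9] 0.92 [0.5481 0.1693 0.    ]Traceback (most recent call last):
  File "<stdin>", line 2, in <module>
  File "h.py", line 26, in look
    for x in arm.place_of(cam,q)[:1]: print(q,np.round(x["point"],1),round(x["conf"],2),atz(c,x["point"],H[q]))
             ~~~~~~~~~~~~^^^^^^^
ValueError: it knows: cross_hole, flask, glass_beaker, nut_centre, pin_head, pin_tip, spinner, tube_rack
```

Run:
```python
import cv2,numpy as np
im=cv2.imread("pics/w1.png")
a=cv2.resize(im,(400,300)); 
b=cv2.resize(im[120:250,190:310],(554,600),interpolation=cv2.INTER_CUBIC)
f=cv2.resize(im,(800,600),interpolation=cv2.INTER_CUBIC)
cv2.imwrite("pics/w1f.png",f);cv2.imwrite("pics/w1c.png",b)
```

```text
(no output)
```

View pics/w1f.png

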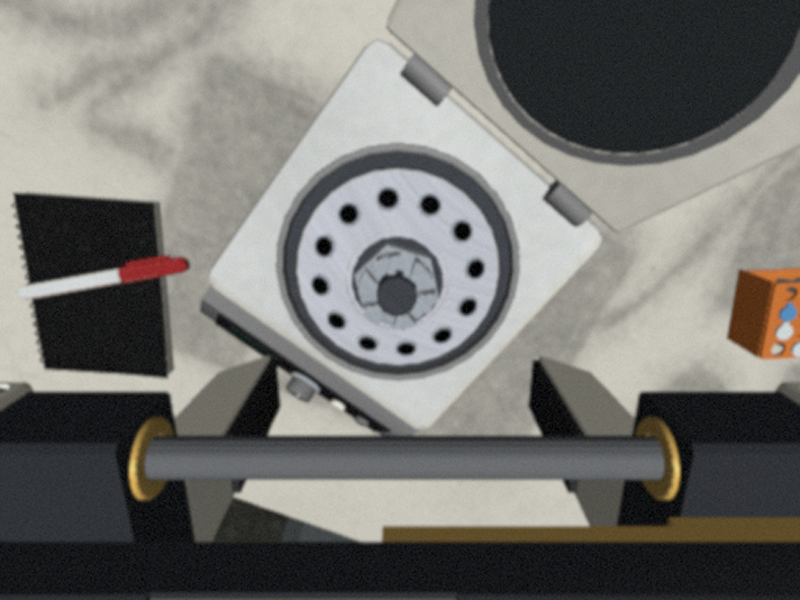

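View pics/w1c.png

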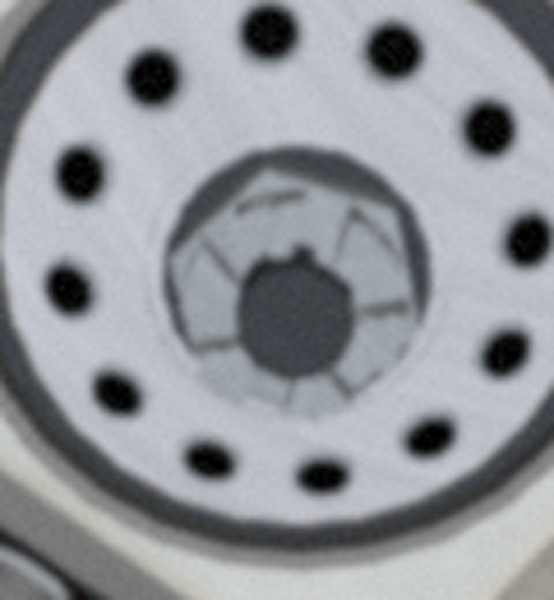

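The deck corners are at about (col, row) (211,280), (378,40) and (600,238). Hexagon corners in the crop are at about (265,168), (400,205) and (170,262). From these I'll compute the spinner yaw and the nut angle.

Run:
```python
from h import *
np.set_printoptions(precision=4,suppress=True)
c=arm.get_calibration("wrist")
f=lambda x,y:(y*384/600,x*512/800)
P=[atz(c,f(*p),.06)[:2] for p in [(211,280),(378,40),(600,238),(416,432)]]
d=lambda v:np.degrees(np.arctan2(v[1],v[0]))
print(P,d(P[1]-P[0]),d(P[1]-P[2])-90,d(P[2]-P[3]),[np.linalg.norm(P[i]-P[i-1]) for i in range(4)])
g=lambda x,y:(120+y*130/600,190+x*120/554)
C=[atz(c,g(*p),.1095)[:2] for p in [(265,168),(400,205),(170,262),(418,322)]]
# chamber ring circle centre (outer rim) at z .071 by pixel extents in full image: bounding
ctr=atz(c,(184.8,251.4),.114)[:2];print("hole",ctr, "ring holes centre:")
for p in C: print(p,d(p-ctr),np.linalg.norm(p-ctr))
print("edges",d(C[1]-C[0]),d(C[0]-C[2]))
# spindle top centre
print(atz(c,g(296,315),.1285)[:2])
H=[(270,32),(394,50),(490,129),(527,241),(506,352),(430,438),(323,476),(210,460),(117,393),(69,290),(81,174),(153,77)]
Q=np.array([atz(c,g(*p),.083)[:2] for p in H]);print("rotor centre",Q.mean(0),np.linalg.norm(Q-Q.mean(0),axis=1))
```

```text
[array([0.4885, 0.2808]), array([0.6738, 0.2327]), array([0.6237, 0.048 ]), array([0.4343, 0.0995])] -14.547057625671009 -15.172417297980516 -15.211416171833786 [np.float64(0.18917402134752162), np.float64(0.19144763502956091), np.float64(0.19133530698924328), np.float64(0.19627290236634323)]
hole [0.5496 0.1679] ring holes centre:
[0.5714 0.1814] 31.732830710481185 0.02566356172668669
[0.5753 0.1542] -28.089123123656343 0.029203695736353934
[0.5462 0.1913] 98.18920340322862 0.02355942897720835
[0.5548 0.1406] -79.16030479455411 0.027791117702971064
edges -81.77876061629554 -21.305491468146098
[0.5519 0.166 ]
rotor centre [0.5489 0.165 ] [0.0506 0.0509 0.0508 0.0503 0.0507 0.0508 0.0507 0.0506 0.0506 0.0507
 0.0506 0.0509]
```

Spinner yaw is -15°. The nut's flat normals are at about 8.4° mod 60, so about 23° of clockwise turn is needed. I'll pre-align the jaws, come down part way and check.

```bash
python3 -m inch '0 -0.002 0.03 -0.1 0.0918; 0.0005 -0.0035 0.06 -0.21 0.0918; 0.0005 -0.0035 0.06 -0.21 0.0918; 0.0005 -0.0035 0.06 -0.21 0.0918'
python3 - <<'E'
from h import *
im,c,s=look("w2",("nut_centre","cross_hole","spinner"))
u=proj(c,[.55,.166,.11]);print(u)
x0,y0=int(u[0])-80,int(u[1])-60
for a in range(6):
    for r,col in ((.0265,(255,0,0)),):
        pts=[[.55+r*np.cos(np.radians(8.4+30+60*k)),.166+r*np.sin(np.radians(8.4+30+60*k)),.1095] for k in (a,a+1)]
        p=[tuple(((proj(c,q)-[x0,y0])*5).astype(int)) for q in pts]
        if a==0: big=cv2.resize(np.ascontiguousarray(im[y0:y0+120,x0:x0+160]),(800,600),interpolation=cv2.INTER_CUBIC)
        cv2.line(big,p[0],p[1],col,1)
save("w2c",big);print(x0,y0)
E
```

```text
clock: 3.75
position: [0.5502, 0.1651, 0.3452]
ee_rot: [2.99, 0.965, -0.001]
force: [1.4, -0.2, 1.3]
width: 0.998
gripper_force: 0.0
3.8 [0.5505 0.1655 0.3461] [2.9895 0.9651 0.0021] [0.7069 0.044  0.6626] 91.50547305625541
toolx yaw deg 35.78467090051421
nut_centre [202.9 254.9] 0.76 [0.5505 0.1694 0.103 ]
cross_hole [208.2 250.2] 0.91 [0.5485 0.1721 0.114 ]
spinner [168.4 255.7] 0.84 [0.5515 0.1703 0.    ]
[258.1021 209.1277]
178 149
```

View pics/w2c.png

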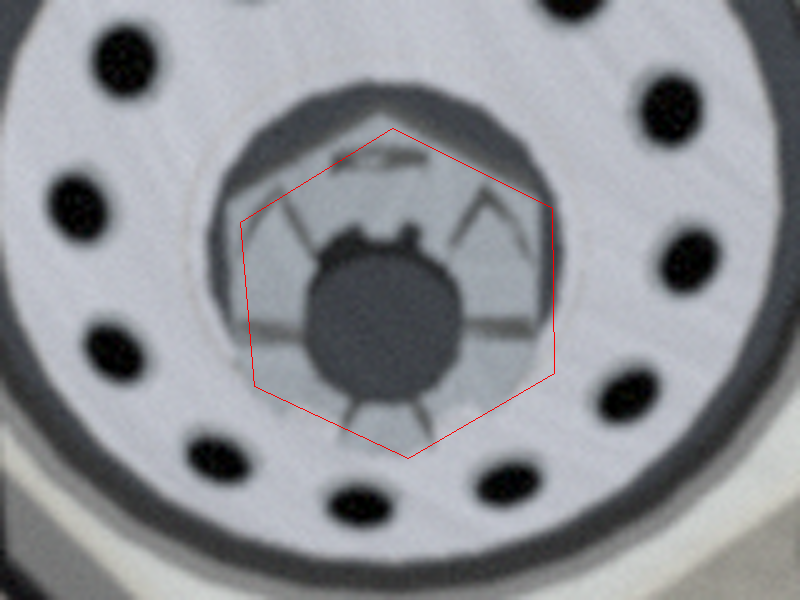

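The drawn hexagon matches in angle, but the actual nut sits about 2 mm left and 2.5 mm up in tool axes, so its centre is about (0.551, 0.169). I'll descend and close.

```bash
python3 -m inch '0.002 -0.003 0.03 0 0.0918; 0.002 -0.003 0.055 0 0.0918; 0.002 -0.003 0.067 0 0.0918; 0.002 -0.003 0.067 0 0.06; 0.002 -0.003 0.067 0 0.06' 15
python3 -m inch '0 0 0 0 0.04; 0 0 0 0 0.04; 0 0 0 0 0.04; 0 0 0 0 0.04' 15
```

```text
clock: 4.45
position: [0.5503, 0.1699, 0.2788]
ee_rot: [-2.988, -0.971, -0.002]
force: [0.1, 0.5, 0.3]
width: 0.875
gripper_force: 0.0
clock: 4.85
position: [0.55, 0.1697, 0.2781]
ee_rot: [2.988, 0.971, 0.001]
force: [0.1, -0.4, -0.7]
width: 0.524
gripper_force: 0.0
```

```bash
python3 -m inch '0 0 0 0 0.04; 0 0 0 0 0.04; 0 0 0 0 0.04; 0 0 0 0 0.04' 50
python3 -c "
from h import *
s=arm.observe();print(s['position'],s['force'],s['ft_torque'],s['width']*91.8,s['gripper_force'])"
```

```text
clock: 5.25
position: [0.5503, 0.1692, 0.2781]
ee_rot: [2.987, 0.97, 0.001]
force: [1.8, -4.1, 5.6]
width: 0.495
gripper_force: 50.0
[0.55032799 0.16924799 0.27805991] [ 1.80086718 -4.06055359  5.6471609 ] [-0.8227931  -0.32430703  0.15248672] 45.40152998304386 50.00559210777283
```

```bash
python3 -m inch '0 0 0 0.09 0.04; 0 0 0 0.18 0.04; 0 0 0 0.27 0.04; 0 0 0 0.366 0.04; 0 0 0 0.366 0.04'
python3 -m inch '0 0 0 0 0.04; 0 0 0 0 0.04'
python3 -c "
from h import *
s=arm.observe();m=R.from_rotvec(s['ee_rot']).as_matrix();print(s['position'],s['force'],s['ft_torque'],s['width']*91.8,np.degrees(np.arctan2(m[1,0],m[0,0])))"
```

```text
clock: 5.75
position: [0.5505, 0.1689, 0.2781]
ee_rot: [3.114, 0.405, 0.002]
force: [3.2, -4.7, 4.9]
width: 0.496
gripper_force: 50.0
clock: 5.95
position: [0.5505, 0.1688, 0.2781]
ee_rot: [3.114, 0.409, 0.002]
force: [2.4, -3.6, 5.8]
width: 0.494
gripper_force: 50.0
[0.55052009 0.16880063 0.27807367] [ 2.41789279 -3.60563652  5.82316075] [-1.0254462  -0.41018736 -0.26027103] 45.34357387029355 14.953889315986213
```

```bash
python3 -m inch '0 0 0 0 0.0918; 0 0 0 0 0.0918; 0 0 0 0 0.0918; 0 0 0 0 0.0918' 
python3 -m inch '0 0 -0.03 0 0.0918; 0 0 -0.07 0 0.0918; 0 0 -0.1 0 0.0918; 0 0 -0.1 0 0.0918'
python3 - <<'E'
from h import *
im,c,s=look("w3",("nut_centre","cross_hole","spinner"))
cx,cy=.5505,.169
u=proj(c,[cx,cy,.11]);w=160
x0,y0=int(u[0])-160,int(u[1])-120
big=cv2.resize(np.ascontiguousarray(im[y0:y0+240,x0:x0+320]),(800,600),interpolation=cv2.INTER_CUBIC)
def L(a,b,col): 
    p=[tuple(((proj(c,q)-[x0,y0])*2.5).astype(int)) for q in (a,b)];cv2.line(big,p[0],p[1],col,1)
def pt(r,a,z): return [cx+r*np.cos(np.radians(a)),cy+r*np.sin(np.radians(a)),z]
for k in range(6): L(pt(.02655,-15+30+60*k,.1095),pt(.02655,-15+90+60*k,.1095),(255,0,0))
e=np.array([np.cos(np.radians(-15)),np.sin(np.radians(-15))]);n=np.array([-e[1],e[0]])
S=lambda x,y,z:[*(np.array([cx,cy])+x*e+y*n),z]
for y in (-.0045,.0045): L(S(-.09,y,.12),S(.03,y,.12),(0,160,0))
for y in (-.103,.103): L(S(-.12,y,.06),S(.1,y,.06),(0,0,255))
L(S(.1,-.1,.06),S(.1,.1,.06),(0,0,255))
save("w3c",big);print(x0,y0)
E
```

```text
clock: 6.35
position: [0.5497, 0.17, 0.2775]
ee_rot: [-3.114, -0.412, 0.001]
force: [0.1, -0.3, -0.3]
width: 0.793
gripper_force: 0.0
clock: 6.75
position: [0.5508, 0.1706, 0.3821]
ee_rot: [-3.113, -0.412, -0.011]
force: [0.9, -0.1, -0.4]
width: 0.998
gripper_force: 0.0
6.8 [0.5503 0.1702 0.3798] [-3.1135 -0.4116 -0.0063] [-0.0752 -0.0847  0.0537] 91.27303928250709
toolx yaw deg 15.062007352972378
nut_centre [193.  261.3] 0.63 [0.5502 0.1685 0.103 ]
cross_hole [196.7 259. ] 0.62 [0.5501 0.1706 0.114 ]
spinner [169.1 258.1] 0.76 [0.5453 0.1703 0.    ]
100 75
```

View pics/w3c.png

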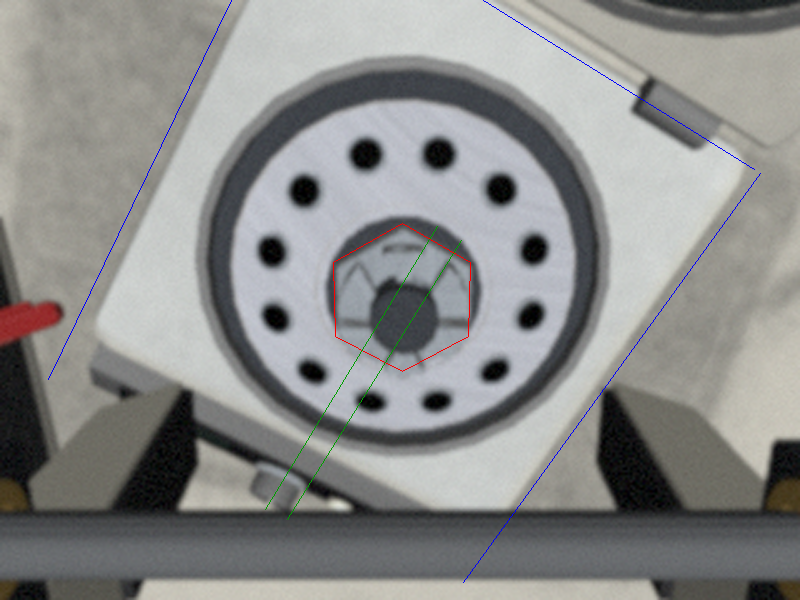

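The drawn nut outline at -15° matches. The deck's side edges look 1–2° steeper than drawn, so I'll measure the spinner yaw with line fits before going on.

```bash
cat > yaw.py <<'E'
from h import *
def lines(fn,c,z=.06,a0=-15,minlen=.05):
    g=cv2.GaussianBlur(cv2.imread(fn,0),(3,3),0)
    l=cv2.createLineSegmentDetector().detect(g)[0].reshape(-1,4)
    for x1,y1,x2,y2 in l:
        A=atz(c,(y1,x1),z)[:2];B=atz(c,(y2,x2),z)[:2];v=B-A;n=np.linalg.norm(v)
        if n<minlen: continue
        a=np.degrees(np.arctan2(v[1],v[0]))%90-90
        if abs(a-a0)<6:
            m=(A+B)/2-[.5505,.169];t=np.radians(a0);print(f"{a:.2f} len {n*1e3:.0f} mid in spinner {1e3*(m[0]*np.cos(t)+m[1]*np.sin(t)):.0f} {1e3*(-m[0]*np.sin(t)+m[1]*np.cos(t)):.0f}")
E
python3 - <<'E'
from yaw import *
c=arm.get_calibration("wrist");lines("pics/w3.png",c)
print("top");lines("pics/top.png",arm.get_calibration("top"))
E
```

```text
-14.78 len 159 mid in spinner -94 12
-14.29 len 59 mid in spinner -46 -99
-14.54 len 88 mid in spinner -106 -5
-17.63 len 68 mid in spinner -132 52
-13.51 len 51 mid in spinner 108 -73
-14.81 len 182 mid in spinner 3 95
-14.34 len 111 mid in spinner 40 -98
-14.54 len 81 mid in spinner 105 -0
-14.40 len 81 mid in spinner 99 -1
-14.48 len 72 mid in spinner 108 -8
-14.39 len 58 mid in spinner 102 10
top
-14.57 len 188 mid in spinner 8 -104
-14.31 len 186 mid in spinner -102 0
-14.42 len 51 mid in spinner 263 51
-12.97 len 122 mid in spinner 114 -729
-20.47 len 90 mid in spinner 99 -748
-15.55 len 85 mid in spinner 128 -742
-15.43 len 72 mid in spinner 130 -736
-16.11 len 59 mid in spinner 276 53
-14.58 len 148 mid in spinner -13 96
-14.85 len 181 mid in spinner 5 -116
-13.62 len 68 mid in spinner 269 122
-14.34 len 71 mid in spinner 103 -0
-10.73 len 63 mid in spinner 32 -267
-17.14 len 51 mid in spinner 19 -328
```

The spinner yaw is -14.5° and the nut is within 0.5° of it, which is good. Now to the pin.

```bash
python3 -m inch '-0.018 0.042 0 0 0.0918; -0.036 0.084 0 0 0.0918; -0.054 0.126 0 0 0.0918; -0.072 0.168 0 0 0.0918; -0.09 0.21 0 0 0.0918'
python3 -m inch '-0.018 0.043 0 0.1 0.0918; -0.036 0.086 0 0.2 0.0918; -0.055 0.13 0 0.314 0.0918; -0.073 0.172 0.03 0.314 0.0918; -0.073 0.172 0.06 0.314 0.0918'
python3 -m inch '0 0 0 0 0.0918; 0 0 0 0 0.0918'
python3 - <<'E'
from h import *
im,c,s=look("w4",("pin_head","pin_tip"))
g=cv2.GaussianBlur(im,(3,3),0)
r=arm.silhouettes("wrist","pin_head")
if r:
    m=r[0]["region"].astype(np.uint8);print(r[0]["conf"],m.sum())
    k=cv2.findContours(m,0,2)[0];rect=cv2.minAreaRect(max(k,key=cv2.contourArea));print(rect)
    P=np.array([atz(c,(y,x),.0075)[:2] for y,x in np.argwhere(m)]);q=P-P.mean(0);w,v=np.linalg.eigh(q.T@q)
    print("mean",P.mean(0),"yaw",np.degrees(np.arctan2(*(v[::-1,1]))))
    t=q@v[:,1];print("extent",t.min(),t.max())
save("w4b",cv2.resize(im,(800,600)))
E
```

```text
clock: 7.45
position: [0.5166, -0.0583, 0.3764]
ee_rot: [-3.114, -0.412, 0.004]
force: [1.3, 0.5, -0.3]
width: 1.0
gripper_force: 0.0
clock: 7.95
position: [0.4899, -0.2479, 0.3168]
ee_rot: [3.136, -0.094, 0.0]
force: [0.2, -0.5, -0.7]
width: 0.999
gripper_force: 0.0
clock: 8.15
position: [0.4917, -0.2406, 0.317]
ee_rot: [-3.139, 0.079, 0.004]
force: [0.2, 0.6, 0.2]
width: 0.998
gripper_force: 0.0
8.2 [ 0.4923 -0.2403  0.3182] [-3.1397  0.0776  0.0003] [0.3383 0.6678 1.067 ] 91.52709842046093
toolx yaw deg -2.829859372120987
pin_head [181.1 250.4] 0.81 [ 0.4916 -0.2313  0.0075]
pin_tip [113.7 259.3] 0.67 [ 0.5552 -0.2431  0.0075]
0.7 1062
((255.4268341064453, 154.65855407714844), (19.104656219482422, 91.32688903808594), 6.340191841125488)
mean [ 0.5088 -0.2353] yaw 173.52691696962904
extent -0.0510077399164369 0.037257232771707886
```

View pics/w4b.png

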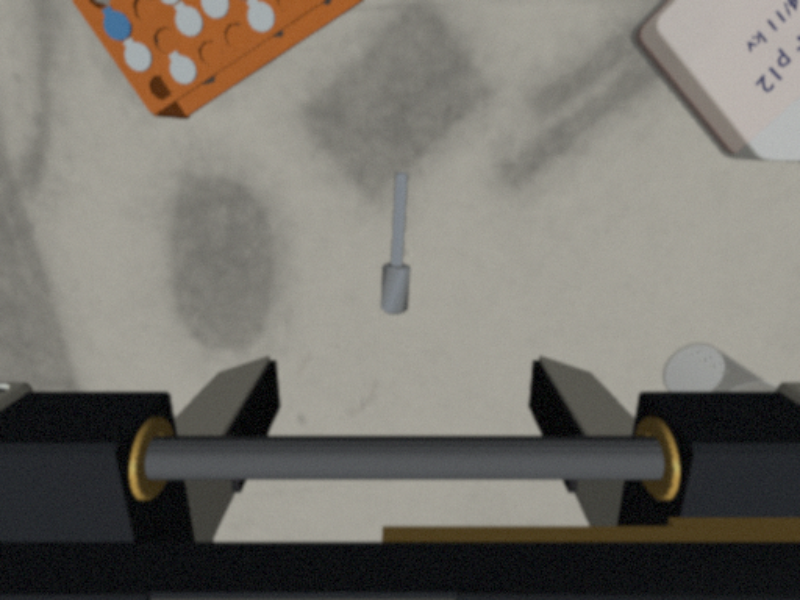

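The pin's head is at about (395,288) and its tip at (401,173), lying free on the bench at a yaw of about -6.5°. I'll go lower and take one close look.

```bash
python3 -m inch '-0.003 -0.004 0.04 0.03 0.0918; -0.0055 -0.008 0.08 0.064 0.0918; -0.0055 -0.008 0.08 0.064 0.0918; -0.0055 -0.008 0.08 0.064 0.0918'
python3 - <<'E'
from h import *
from h import look
im,c,s=look("w5",("pin_head","pin_tip"))
r=arm.silhouettes("wrist","pin_head")
m=r[0]["region"].astype(np.uint8);print(r[0]["conf"],m.sum())
P=np.array([atz(c,(y,x),.009)[:2] for y,x in np.argwhere(m)]);q=P-P.mean(0);w,v=np.linalg.eigh(q.T@q);v=v[:,1]*np.sign(v[0,1])
t=q@v;n=q@[-v[1],v[0]]
print("mean",P.mean(0),"yaw",np.degrees(np.arctan2(v[1],v[0])),t.min(),t.max())
h=t<t.min()+.025;f=t>t.min()+.04
for k in (h,f): print(P[k].mean(0),n[k].min(),n[k].max())
d=P[f].mean(0)-P[h].mean(0);print("axis yaw",np.degrees(np.arctan2(d[1],d[0])),"head centre",P.mean(0)+v*(t.min()+.015))
E
```

```text
clock: 8.75
position: [0.4872, -0.2329, 0.2387]
ee_rot: [-3.136, 0.178, 0.0]
force: [-0.4, 0.3, 0.2]
width: 0.998
gripper_force: 0.0
8.8 [ 0.4877 -0.2334  0.2396] [ 3.1358 -0.1786  0.0035] [-0.2798 -0.4353  0.4939] 91.7326202657807
toolx yaw deg -6.518839348352115
pin_head [208.4 260.3] 0.56 [ 0.4893 -0.2342  0.0075]
pin_tip [112.5 261.6] 0.83 [ 0.5572 -0.2427  0.0075]
0.88 1807
mean [ 0.5098 -0.2363] yaw -6.444622766823813 -0.03810204399526531 0.04956870483387771
[ 0.4846 -0.2335] -0.008190798366309369 0.00888879445460223
[ 0.5363 -0.2392] -0.004096025176289682 0.003968443345182253
axis yaw -6.391378769401503 head centre [ 0.4868 -0.2337]
```

```bash
python3 -m inch '-0.002 0 0.03 0 0.0918; -0.002 0 0.05 0 0.06; -0.002 0 0.0585 0 0.04; -0.002 0 0.0585 0 0.03; -0.002 0 0.0585 0 0.005' 20
python3 -m inch '0 0 0 0 0.005; 0 0 0 0 0.005; 0 0 0 0 0.005; 0 0 0 0 0.005; 0 0 0 0 0.005' 20
python3 -m inch '0 0 0 0 0.005; 0 0 0 0 0.005; 0 0 0 0 0.005; 0 0 0 0 0.005' 20
```

```text
clock: 9.45
position: [0.4852, -0.2333, 0.1802]
ee_rot: [3.136, -0.181, 0.002]
force: [0.1, 0.5, 0.3]
width: 0.7
gripper_force: 0.0
clock: 9.95
position: [0.4847, -0.233, 0.1793]
ee_rot: [3.136, -0.181, 0.0]
force: [-0.3, 0.3, 0.2]
width: 0.264
gripper_force: 0.0
clock: 10.35
position: [0.4847, -0.2331, 0.1792]
ee_rot: [3.136, -0.181, -0.0]
force: [-0.1, -0.0, 1.1]
width: 0.171
gripper_force: 20.0
```

Gripped at about 15 mm. I'll lift and carry it to the pre-insert pose in front of the spinner.

```bash
python3 -m inch '0 0 -0.04 0 0.005; 0 0 -0.085 0 0.005; 0 0 -0.13 0 0.005; 0 0 -0.13 0 0.005' 25
python3 -m inch '-0.009 -0.042 0 0 0.005; -0.018 -0.084 0 0 0.005; -0.027 -0.126 0 0 0.005; -0.036 -0.168 0 0 0.005; -0.045 -0.21 0 0 0.005'
python3 -m inch '-0.01 -0.042 0 0.04 0.005; -0.02 -0.084 0 0.08 0.005; -0.03 -0.126 0 0.138 0.005; -0.04 -0.168 0 0.138 0.005; -0.049 -0.212 0 0.138 0.005'
python3 -m inch '0 0 0 0 0.005; 0 0 0 0 0.005; 0 0 0 0 0.005'
python3 - <<'E'
from h import *
im,c,s=look("w6",("cross_hole","pin_tip","pin_head"))
save("w6b",cv2.resize(im,(800,600)))
e=np.array([np.cos(np.radians(-14.5)),np.sin(np.radians(-14.5))]);v=s["position"][:2]-[.55,.1687]
print("spinner xy",v@e,v@[-e[1],e[0]],s["width"]*91.8)
E
```

```text
clock: 10.75
position: [0.4865, -0.2337, 0.3149]
ee_rot: [3.133, -0.181, 0.015]
force: [0.4, -0.1, 0.1]
width: 0.173
gripper_force: 25.0
clock: 11.25
position: [0.4634, -0.0177, 0.3087]
ee_rot: [3.136, -0.181, -0.001]
force: [1.0, 0.1, -0.2]
width: 0.17
gripper_force: 25.0
clock: 11.75
position: [0.4391, 0.1983, 0.3087]
ee_rot: [3.116, -0.397, -0.001]
force: [1.4, 0.0, -0.9]
width: 0.17
gripper_force: 25.0
clock: 12.05
position: [0.4398, 0.1958, 0.3086]
ee_rot: [3.115, -0.398, -0.001]
force: [-0.4, -0.7, 0.2]
width: 0.172
gripper_force: 25.0
12.1 [0.44   0.1955 0.3088] [ 3.1149 -0.3997 -0.0009] [-0.2634 -0.6659 -0.3896] 15.422808821054227
toolx yaw deg -14.62542842313875
cross_hole [ 28.4 252.7] 0.88 [0.5507 0.1702 0.114 ]
pin_tip [116.4 260.5] 0.64 [0.4987 0.1788 0.0075]
pin_head [246.8 257.4] 0.82 [0.3744 0.2142 0.0075]
spinner xy -0.11322713160048364 -0.001618132232320454 15.473375407352766
```

View pics/w6b.png

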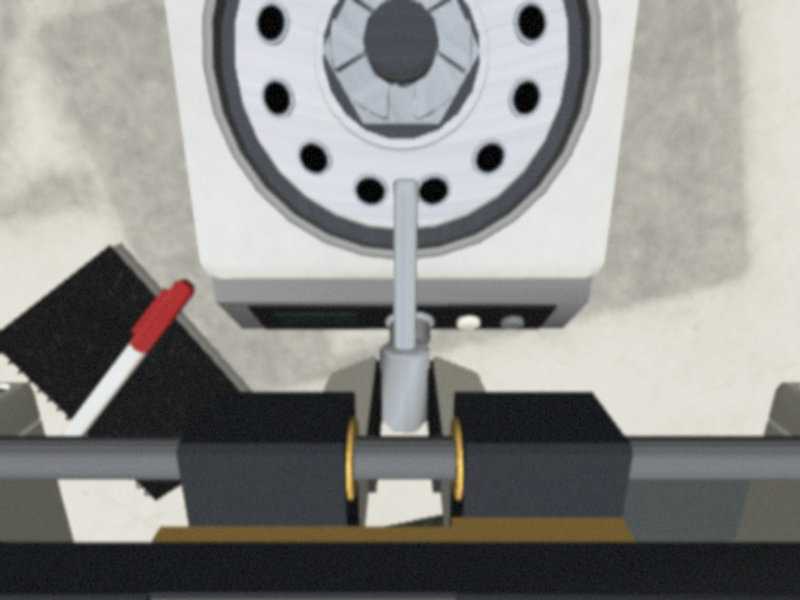

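The pin points straight at the nut's front slot: tip at about (405,180), spindle at (401,40). I'll check the lateral offset numerically.

Run:
```python
from h import *
np.set_printoptions(precision=4,suppress=True)
c=arm.get_calibration("wrist");s=arm.observe();m=R.from_rotvec(s["ee_rot"]).as_matrix()
f=lambda x,y:(y*.64,x*.64)
def t(p,z): return (atz(c,f(*p),z)-s["position"])@m
zp=s["position"][2]-.1793+.0075;print("pin z",zp)
# pin edges via dark/bright rows in image: shaft edge columns
g=cv2.GaussianBlur(cv2.imread("pics/w6.png",0).astype(np.float32),(3,3),0)
for r in (122,130,140,150,165,180,200,210):
    d=np.diff(g[r,245:275]);print(r,np.round(g[r,250:270]).astype(int))
print("tip",t((405,181),zp),"shaft base",t((404.5,345),zp),"head",t((405,385),zp))
print("spindle",t((401,40),.1285),"slot front",t((403,115),.1095))
```

```text
pin z 0.13730989408952768
122 [206 190 175 175 183 188 189 190 191 192 192 192 192 189 180 167 148 121
  82  38]
130 [217 202 184 178 184 187 186 185 186 187 189 190 189 188 185 178 174 183
 197 201]
140 [212 198 182 178 184 187 187 185 185 187 189 189 188 188 184 177 176 188
 205 214]
150 [ 86 110 143 170 183 187 187 186 186 186 188 189 189 188 182 166 137 103
  83  78]
165 [172 167 166 175 184 188 187 185 185 186 189 190 190 188 183 173 169 174
 181 187]
180 [145 151 161 176 185 187 186 185 186 187 189 190 190 189 181 164 147 141
 142 144]
200 [ 76 110 145 171 184 188 188 186 186 188 189 189 188 186 178 162 148 143
 144 142]
210 [ 98 111 139 166 184 189 188 186 186 188 189 190 190 186 174 154 134 126
 124 121]
tip [ 0.0723 -0.0005  0.1718] shaft base [ 0.0178 -0.0006  0.1718] head [ 0.0026 -0.0004  0.1718]
spindle [ 0.1125 -0.0017  0.1806] slot front [ 0.0924 -0.0011  0.1996]
```

```bash
python3 -c "
import cv2
im=cv2.imread('pics/w6.png');b=cv2.resize(im[0:140,190:330],(600,600),interpolation=cv2.INTER_CUBIC);cv2.imwrite('pics/w6c.png',b)"
```

```text
(no output)
```

View pics/w6c.png

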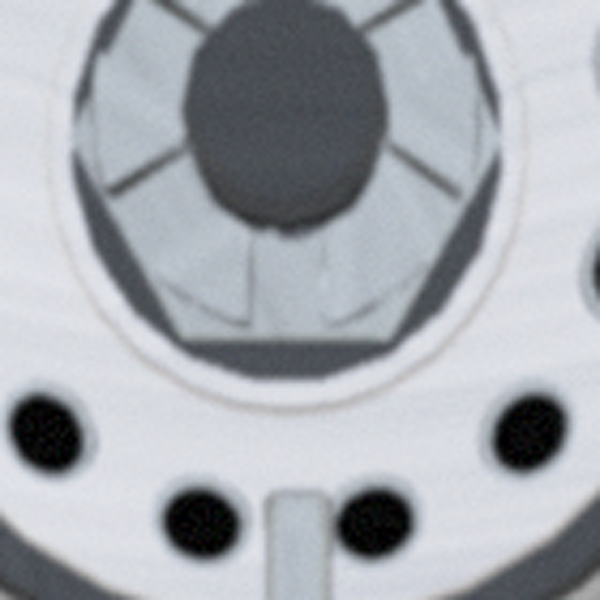

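```bash
python3 -m inch '0 -0.0013 0.012 0 0.005; 0 -0.0013 0.023 0 0.005; 0 -0.0013 0.023 0 0.005; 0 -0.0013 0.023 0 0.005; 0 -0.0013 0.023 0 0.005'
python3 -m inch '0.005 0 0 0 0.005; 0.01 0 0 0 0.005; 0.013 0 0 0 0.005; 0.013 0 0 0 0.005'
python3 - <<'E'
from h import *
im,c,s=look("w7",("cross_hole",))
save("w7c",cv2.resize(im[0:240,96:416],(800,600),interpolation=cv2.INTER_CUBIC))
E
```

```text
clock: 12.75
position: [0.4402, 0.1983, 0.2862]
ee_rot: [-3.116, 0.397, 0.0]
force: [0.3, 0.1, -0.6]
width: 0.17
gripper_force: 25.0
clock: 13.15
position: [0.4534, 0.1947, 0.2863]
ee_rot: [-3.116, 0.398, -0.001]
force: [0.3, 0.2, -0.5]
width: 0.168
gripper_force: 25.0
13.2 [0.453  0.1948 0.2862] [-3.1163  0.3977 -0.0002] [-0.5964 -0.1254 -0.7514] 15.871798581005702
toolx yaw deg -14.543859295374517
cross_hole [ 53.2 259.4] 0.82 [0.5498 0.1701 0.114 ]
```

View pics/w7c.png

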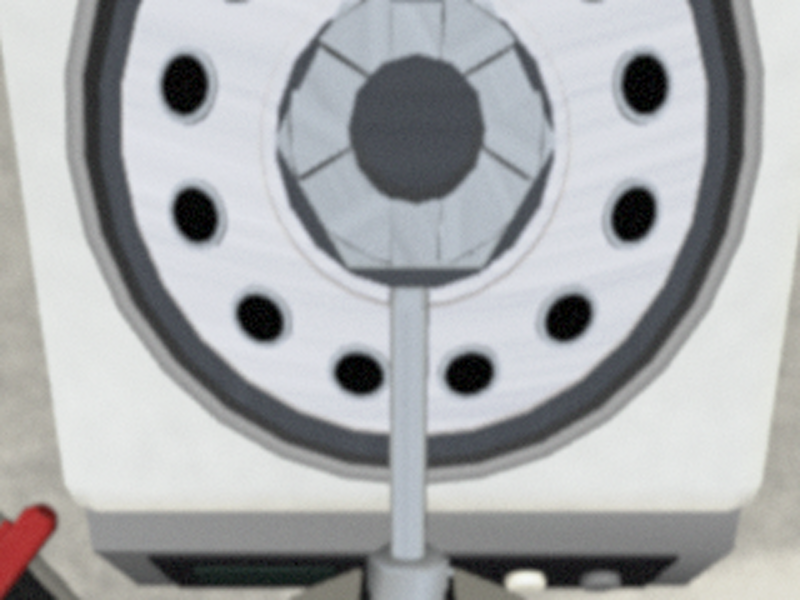

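The pin tip is at column 409 and the slot centre at about 416, so the pin needs to move about +1.4 mm along tool y. I'll shift it and advance gently.

```bash
python3 -m inch '0 0.0014 0 0 0.005; 0 0.0014 0 0 0.005; 0.002 0.0014 0 0 0.005; 0.004 0.0014 0 0 0.005; 0.006 0.0014 0 0 0.005'
python3 - <<'E'
from h import *
im,c,s=look("w8",("cross_hole","pin_tip"))
m=R.from_rotvec(s["ee_rot"]).as_matrix();print("tool force",s["force"]@m)
save("w8c",cv2.resize(im[20:140,176:336],(800,600),interpolation=cv2.INTER_CUBIC))
E
```

```text
clock: 13.75
position: [0.4584, 0.1921, 0.2863]
ee_rot: [-3.116, 0.397, -0.0]
force: [-0.1, -0.8, -0.1]
width: 0.172
gripper_force: 25.0
13.8 [0.4587 0.1919 0.2863] [-3.1163  0.3972 -0.0006] [ 0.1534 -0.3509 -0.7909] 16.144670643689622
toolx yaw deg -14.528496695876584
cross_hole [ 66.6 258. ] 0.58 [0.5503 0.1693 0.114 ]
pin_tip [ 68.6 257.7] 0.62 [0.5554 0.1684 0.0075]
tool force [0.2363 0.3013 0.791 ]
```

View pics/w8c.png

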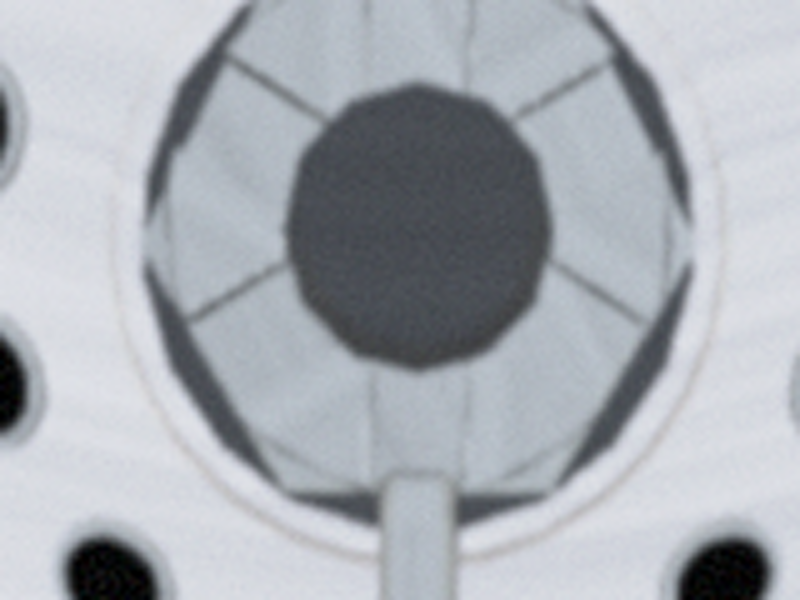

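The tip (centre 419) is centred in the slot mouth (372–468). I'll advance slowly, watching the force.

```bash
python3 -m inch '0.0015 0 0 0 0.005; 0.003 0 0 0 0.005; 0.0045 0 0 0 0.005; 0.006 0 0 0 0.005; 0.0075 0 0 0 0.005'|egrep 'pos|force'
python3 -m inch '0.001 0 0 0 0.005; 0.002 0 0 0 0.005; 0.003 0 0 0 0.005; 0.003 0 0 0 0.005'|egrep 'pos|force'
```

```text
position: [0.4656, 0.1902, 0.2862]
force: [0.8, -0.4, -1.4]
gripper_force: 25.0
position: [0.4685, 0.1894, 0.2862]
force: [-0.2, 0.2, -1.0]
gripper_force: 25.0
```

```bash
for i in 1 2; do python3 -m inch '0.001 0 0 0 0.005; 0.002 0 0 0 0.005; 0.003 0 0 0 0.005; 0.003 0 0 0 0.005'|egrep 'pos|force:'; done
```

```text
position: [0.4714, 0.1887, 0.2862]
force: [-0.4, -0.6, -0.7]
gripper_force: 25.0
position: [0.4743, 0.1879, 0.2862]
force: [0.5, 0.2, -0.1]
gripper_force: 25.0
```

The tip is entering the hole without resistance.

```bash
for i in 1 2 3; do python3 -m inch '0.002 0 0 0 0.005; 0.004 0 0 0 0.005; 0.006 0 0 0 0.005; 0.008 0 0 0 0.005'|egrep 'pos|force:'; done; python3 -m inch '0.002 0 0 0 0.005; 0.004 0 0 0 0.005; 0.006 0 0 0 0.005; 0.006 0 0 0 0.005'|egrep 'pos|force:'
```

```text
position: [0.4821, 0.1859, 0.2862]
force: [-0.6, 0.4, -0.2]
gripper_force: 25.0
position: [0.4898, 0.1839, 0.2862]
force: [-0.3, 0.4, -0.3]
gripper_force: 25.0
position: [0.4976, 0.1819, 0.2862]
force: [-0.8, -0.2, -0.4]
gripper_force: 25.0
position: [0.5035, 0.1803, 0.2862]
force: [-0.1, 0.5, -0.6]
gripper_force: 25.0
```

```bash
for i in 1 2; do python3 -m inch '0.001 0 0 0 0.005; 0.002 0 0 0 0.005; 0.002 0 0 0 0.005'|egrep 'pos|force:'; done; for i in 1; do python3 -m inch '0.001 0 0 0 0.005; 0.001 0 0 0 0.005'|egrep 'pos|force:'; done
```

```text
position: [0.5052, 0.1799, 0.2862]
force: [0.4, -0.0, -0.3]
gripper_force: 25.0
position: [0.5072, 0.1794, 0.2862]
force: [0.1, -0.4, -0.4]
gripper_force: 25.0
position: [0.5082, 0.1792, 0.2862]
force: [1.0, -0.0, -0.6]
gripper_force: 25.0
```

```bash
for i in 1 2 3; do python3 -m inch '0.001 0 0 0 0.005; 0.001 0 0 0 0.005'|egrep 'pos|force:'; done
```

```text
position: [0.5091, 0.1789, 0.2862]
force: [-0.3, 0.7, -0.0]
gripper_force: 25.0
position: [0.51, 0.1787, 0.2862]
force: [-0.4, 0.7, -1.2]
gripper_force: 25.0
position: [0.5104, 0.1787, 0.286]
force: [-4.3, 1.9, 2.5]
gripper_force: 25.0
```

The head is home: about 4.7 N of contact, at the predicted position. Now release and retreat upward.

```bash
python3 -m inch '0 0 0 0 0.045; 0 0 0 0 0.045; 0 0 0 0 0.045; 0 0 0 0 0.045'|egrep 'pos|force:|width'
python3 -m inch '0 0 -0.01 0 0.045; 0 0 -0.03 0 0.045; 0 0 -0.06 0 0.045; -0.02 0 -0.09 0 0.045; -0.03 0 -0.09 0 0.045'|egrep 'clock|pos|force:'
python3 -m inch '0 0 0 0 0.045; 0 0 0 0 0.045'|egrep 'clock|pos|force:'
python3 - <<'E'
from h import *
im,c,s=look("w9",("cross_hole",))
e=np.array([np.cos(np.radians(-14.5)),np.sin(np.radians(-14.5))])
S=lambda x,y=0,z=.114:[*(np.array([.55,.1687])+x*e+y*np.array([-e[1],e[0]])),z]
for q,H in (("pin_head",.114),("pin_tip",.114)):
    for x in arm.place_of("wrist",q)[:2]:
        v=atz(c,x["point"],H)[:2]-[.55,.1687];print(q,np.round(x["point"]),x["conf"],v@e,v@[-e[1],e[0]])
r=arm.silhouettes("wrist","pin_head")
for k in r[:1]:
    P=np.array([atz(c,p,.116)[:2]-[.55,.1687] for p in np.argwhere(k["region"])]);t=P@e;n=P@[-e[1],e[0]]
    print(k["conf"],len(P),np.percentile(t,[0,2,50,98,100]),n.mean())
    w=n-n.mean();h=t<-.02;print(np.percentile(t[h],[1,99]),np.percentile(n[h],[2,98]),"tip part",np.round(t[~h],3).tolist()[:20])
print("pred head rear/front/tip px",[proj(c,S(x)) for x in (-.053,-.023,.032)])
E
```

```text
position: [0.5113, 0.1783, 0.2863]
force: [-0.3, -0.2, 0.3]
width: 0.462
gripper_force: 0.0
clock: 19.5
position: [0.482, 0.187, 0.3807]
force: [0.4, 0.6, 1.1]
gripper_force: 0.0
clock: 19.7
position: [0.4819, 0.1857, 0.376]
force: [0.0, -0.2, -0.8]
gripper_force: 0.0
19.75 [0.4821 0.1855 0.3756] [ 3.1156 -0.3972 -0.0009] [ 0.187  -0.8757  1.1462] 45.01097757576225
toolx yaw deg -14.53189230947193
cross_hole [111.  256.8] 0.98 [0.5488 0.1702 0.114 ]
pin_head [160. 257.] 0.85 -0.03903756089998131 0.0012024135471340592
pin_tip [ 67. 260.] 0.6 0.029323619576062217 -0.0010636751121569784
0.79 1189 [-0.0528 -0.052  -0.0294  0.0287  0.03  ] 0.00019995473501503616
[-0.0528 -0.0202] [-0.0076  0.0081] tip part [0.03, 0.03, 0.03, 0.03, 0.03, 0.03, 0.03, 0.03, 0.03, 0.029, 0.029, 0.029, 0.029, 0.029, 0.029, 0.029, 0.029, 0.029, 0.029, 0.029]
pred head rear/front/tip px [array([258.3286, 176.5395]), array([258.2965, 139.3865]), array([258.2305,  63.2266])]
```

```bash
python3 -c "
from cell import arm
print(arm.sign_off())"
```

```text
the job is handed in; nothing more can be done
None
```

I tightened the nut about 21–23° to the next slot and pushed the pin through with no more than about 5 N of wrist force. Its head is home against the nut (38–39 mm from the spindle axis in the last camera check), the arm has released it and is clear, and I handed the job in at about 20 s of the 61 s; sign-off returned no verdict.

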